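# Close the test jig's drawer, then hold its spring slide on the mark

## Robot

A 7-joint arm with a two-finger parallel gripper is mounted at the origin on the work surface. World frame = base frame: x ahead of the robot, y to its left, z up, the work surface at z = 0. Lengths are in mm, angles in rad, forces in N, time in s.
With the tool pointing down it reaches from about 400 to 875 mm from the base axis. Payload 4.4 kg.
Tool frame: the origin (TCP) lies at the very end of the fingers, on their centre line; the grasp point (between the pads) lies 19 mm behind it; z points along the fingers, y is the line along which they close (so a half turn about z gives the same grasp; the last joint's range is limited). The gripper opens to 85 mm and grips with 20 to 120 N. Pads are 22 mm wide; open, the fingers measure 114 mm over their backs; the gripper's body (76 mm by 85 mm) begins 54 mm behind the grasp point. The pads swing forward as they close: fully open they stand 13 mm farther back than shut.
Start: joints at [-1.194, 0.628, 0.038, 1.517, -0.027, 0.996, -0.02], TCP at [278.485, 587.336, 231.313] pointing down, gripper open.
Joint ranges: [-3.06, 3.06], [-0.37, 2.12], [-1.25, 1.32], [0.18, 2.47], [-1.1, 4.24], [0.23, 1.98], [-2.94, 2.94]. Speed limits (rad/s): [2.57, 2.57, 3.14, 3.14, 3.14, 3.14, 3.14].

## Interface

Orientations are given as [roll, pitch, yaw] about the fixed x, y, z axes, in that order (R = Rz(yaw) Ry(pitch) Rx(roll)).
In Python, from cell import read_state, get_image, camera_info, finish_job gives the robot as it stands.
- The arm moves only by the tool play_rows, never from a script. Its argument "deltas" is one flat list of numbers, 7 for each row, row after row: the shift along the tool's x, y, z in mm, then the turn, a rotation vector about the tool's x, y, z in rad, then the opening, from 0 (shut) to 1 (fully open). In form: [dx, dy, dz, ax, ay, az, grip, dx, dy, dz, ax, ay, az, grip, ...]. A call has 1 to 10 rows; each row is the pose to reach, as a shift and turn from the pose commanded when the call began, along the tool's axes at that moment; what a row does not reach only later rows make up. A row lasts 1/8 s, in which the tool goes at most 62.5 mm and 10.7 degrees, less where a joint would pass 70% of its speed; a pose out of reach is approached as far as the arm can. A call with a gripper value outside its range is refused whole. The fingers move at their own pace and stop on an object; the grip force is fixed at half the most. Time passes only in rows, so rows that repeat a pose let the fingers close. It gives the time, the measured TCP pose, the force, the opening and the grip force at its end, in the units of the state.
- read_state(): the state, without advancing time (a new reading comes with each control period).
- get_image(name): name is "scene" or "top"; returns the picture (400x640x3 uint8, red, green, blue); there is no depth.
- camera_info(name): a dict with "fx", "fy", "cx", "cy" (pixels), "T" (4x4, takes a point from camera to world coordinates). Camera axes: x right, y down, z forward; pixel columns grow to the right and rows downward; lengths in mm; the calibration is good to about 2 mm. A picture is of the moment at which its call begins. camera_info takes no time and is no camera call.
- finish_job(): hands the job in; it is judged then, once.
The state is a dict: "clock": time; "qpos": joint angles; "qd": joint speeds; "tau": joint torques, N m; "eef_pos": TCP position; "tool_rot": TCP orientation; "force": force on the tool from outside, world axes, zero at the start; "torque": the same for the moment, N m; "width": finger opening in mm; "gripper_force": force on a finger pad.
Only numpy, scipy, OpenCV 4.12 (cv2) and the standard library are available. Lean on these libraries where they do the work, as an engineer would, in place of code of your own. Each camera call takes 0.05 s, during which the arm holds its last target. There are 200 camera calls.

## Task

The blue-fronted drawer of the module test jig is part open: push it fully home until it clicks into its detent, and only then pull the red grip of the spring-return slide on top of the jig towards the jig's front until the yellow pointer stands over the red mark. Finish while holding it there, with the fingers still keeping the slide on the mark against its spring (let go, and it flies back), the drawer still home. Leave the loose parts around the jig alone.

Things in the scene. Friction and masses are not known exactly. Their poses are not given: they have to be found in the camera images.
- jig: Aluminium test jig fixed to the bench, 200 (x) x 280 (y) x 85 mm high. Origin: centre of its underside on the bench. Its -x side is the front (towards the robot, turned up to 0.3 rad); its +y half holds the drawer, the slide lies on top of its -y half. Its top has little else standing up: two 5 mm high guide rails along the slide.
- drawer (a joint): Drawer opening in m: 0 = home (front plate against the jig), grows to 0.09 as it comes out along the jig's -x. Starts 0.04 to 0.075. Rubs with about 1.5 N and stays where it is left, except near home: from 10 mm a sprung roller resists (the push needed rises to about 5 N in all), and below about 4 mm it snaps the drawer home and keeps it there; let go between 4 and 10 mm, it springs back out to 10 mm. A push of 10 to 15 N against the stop is fine.
- drawer_face (a point): Centre of the outer face of the drawer's blue front plate (136 wide in jig y, 70 high, 12 mm thick; spans 8 to 78 mm above the bench). The face looks along the jig's -x; at home it stands 112 mm in front of the jig's origin and 68 mm to its +y. No handle on it; push the face along the jig's +x.
- slide (a joint): How far the spring slide is pulled out, in m: 0 = at rest (start), grows as it is pulled along the jig's -x, end stop 0.072. The spring pulls back with 6 N at rest and 120 N/m more (about 12 N at 0.05).
- grip (a point): Centre of the upright red grip block of the slide: 16 (jig x) x 44 (jig y) mm, 46 mm high, its top 137 mm above the bench and 22 mm above this point; below it, 91 mm above the bench, a steel foot plate 50 x 50 mm. At rest it stands 10 mm in front of the jig's origin and 93 mm to its -y. Free on all sides to grip from above.
- pointer (a point): Tip of the yellow pointer, a tongue 4 mm wide that sticks out of the slide 75 mm to the jig's +y of the grip's centre and moves with the slide. 92 mm above the bench.
- mark (a point): Centre of the red mark, a flat plate 12 mm (jig x) x 22 mm (jig y) on the black scale strip under the line of the pointer's tip, fixed to the jig; axes as the jig's. It lies 25 to 55 mm in front of the pointer's rest position: that is the pull needed (pointer and mark level in jig x, the tip anywhere over the plate's 12 mm).
- transformer_c (a point): Centre of a loose black transformer, 70 x 62 x 60 mm, beside the jig's -y side. Leave alone.
- driver_grip (a point): Handle of a loose orange screwdriver, 170 mm long, lying beside the jig's +y side. Leave alone.
- can_c (a point): Centre of a loose black valve can, 30 mm across, 55 mm high, standing in front of the jig's -y half. Leave alone.
- coil_c (a point): Centre of a loose aluminium coil can, 30 x 30 x 60 mm, standing beside the jig's -y side. Leave alone.

How it is judged (in metres and radians):
On the way, in this order (a step that is already met when the one before it is completed fails the run):
1. the drawer is pushed home into its detent while the slide is still at rest (value of joint drawer below 0.0035 m and value of joint slide below 0.012 m), for 0.2 s.
2. the fingers hold the slide with its pointer over the red mark, drawer home (x of pointer in the frame of mark between -0.006 and 0.006 m and value of joint drawer below 0.0035 m and contact force between the fingers and slide above 3 N), for 0.3 s.
At the end, for the whole second after the job is handed in: The drawer is home (within 3.5 mm), the slide's pointer is within 6 mm of the red mark's centre along the slide (over the plate) and still, and the fingers carry the slide against its spring with more than 3 N (all of step 2 and velocity of joint slide between -0.02 and 0.02 m/s); the arm keeps its last pose, push and grip.
It fails at once if the slide is pulled (more than 15 mm) before the drawer is home (value of joint slide above 0.015 m and value of joint drawer above 0.006 m).
It fails at once if the transformer is moved by more than 25 mm or tipped over (distance of transformer_c from where it was at the start of the episode above 0.025 m or angle between transformer_c's own z axis and vertical above 0.5 rad).
It fails at once if the driver is moved by more than 25 mm (distance of driver_grip from where it was at the start of the episode above 0.025 m).
It fails at once if the can is moved by more than 25 mm or tipped over (distance of can_c from where it was at the start of the episode above 0.025 m or angle between can_c's own z axis and vertical above 0.5 rad).
It fails at once if the coil is moved by more than 25 mm or tipped over (distance of coil_c from where it was at the start of the episode above 0.025 m or angle between coil_c's own z axis and vertical above 0.5 rad).
It also fails if it takes over 43 s, if anything falls off the work surface, if the arm or the gripper's body presses on something with over 40 N, if the wrist force passes 120 N, or if a joint passes its speed limit or range.

## Working session

There is one attempt and no reset: what is moved stays moved. The work goes in short steps, Python scripts to look and compute and a tool call to move; the robot and the scene stay as the last step left them, time stands still between calls to the robot, and variables do not carry over. Pictures are saved under pics/ and viewed, at most 10 in all, crops included, and the job is handed in when it is done.

Besides the shell and the picture viewer there is one more tool, called after "Emit:" as name(argument=value, ...) on one line, values as JSON. play_rows: Moves the arm, as the interface text tells. Its arguments: {"type":"object","properties":{"deltas":{"type":"array"}},"required":["deltas"]}

```bash
mkdir -p pics
python3 - <<'E'
from cell import *
import cv2,numpy as np
for n in("top","scene"):
    cv2.imwrite(f"pics/{n}0.png",get_image(n)[:,:,::-1]); c=camera_info(n); print(n,c["fx"],c["fy"],c["cx"],c["cy"],np.round(c["T"],4).tolist())
s=read_state(); print(s)
E
```

```text
top 390.98377575865976 390.98377575865976 323.07972618519545 199.5671235334306 [[0.0202, -0.986, 0.1654, 483.1569], [-0.9997, -0.0216, -0.0066, 30.0988], [0.0101, -0.1653, -0.9862, 828.6471], [0.0, 0.0, 0.0, 1.0]]
scene 436.9361776385097 436.9361776385097 323.63262730954506 197.11170096795567 [[0.586, 0.6641, -0.4643, 1032.4013], [0.8102, -0.4704, 0.3498, -277.1904], [0.0139, -0.5811, -0.8137, 853.8912], [0.0, 0.0, 0.0, 1.0]]
{'clock': 0.1, 'qpos': array([-1.19380726,  0.62921313,  0.03845691,  1.5182667 , -0.02704506,
        0.99629783, -0.01997699]), 'qd': array([ 0.00066026, -0.00173309, -0.00022442, -0.00163166, -0.00070812,
        0.0011718 , -0.00049572]), 'tau': array([ 3.04119414e-03, -5.64535975e+01,  1.23046428e+00, -1.93975210e+01,
        1.12814549e-02,  5.30816716e-03, -9.71583347e-06]), 'eef_pos': array([278.22866573, 586.82870311, 230.50791874]), 'tool_rot': array([-3.13992527e+00, -1.61524096e-05,  2.69879227e+00]), 'force': array([ 0.17726804,  0.39501152, -0.00376983]), 'torque': array([-0.05908604, -0.02608136, -0.00136027]), 'gripper_force': 0.0, 'width': 84.98351896809254}
```

View pics/top0.png

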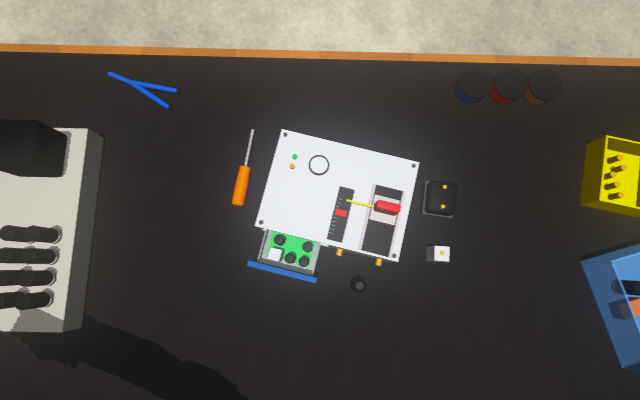

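View pics/scene0.png

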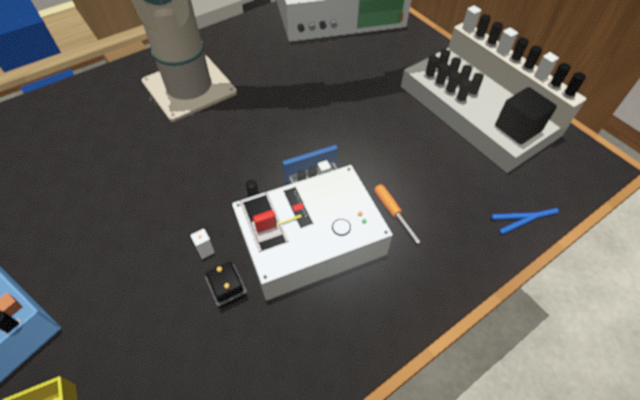

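The top view shows the jig top with corners at about (281,129), (419,162), (398,262) and (255,226). The blue front runs (248,265)–(316,280), the red grip is at (387,207), the mark at (341,213), and the pointer tip at (347,201).

```bash
cat > h.py <<'E'
from cell import *
import cv2,numpy as np
from scipy.optimize import least_squares
from scipy.spatial.transform import Rotation as R
def ray(n,px,z):
    c=camera_info(n);T=np.array(c["T"]);px=np.atleast_2d(px).astype(float)
    d=np.c_[(px[:,0]-c["cx"])/c["fx"],(px[:,1]-c["cy"])/c["fy"],np.ones(len(px))]@T[:3,:3].T
    return (T[:3,3]+d*((z-T[2,3])/d[:,2])[:,None])
def blob(im,f,roi):
    x0,y0,x1,y1=roi;h=cv2.cvtColor(im,cv2.COLOR_RGB2HSV).astype(int);m=np.zeros(im.shape[:2],bool)
    m[y0:y1,x0:x1]=f(h[...,0],h[...,1],h[...,2])[y0:y1,x0:x1]
    return np.argwhere(m)[:,::-1]
red=lambda h,s,v:((h<8)|(h>172))&(s>140)&(v>90)
yel=lambda h,s,v:(h>20)&(h<35)&(s>130)&(v>110)
blue=lambda h,s,v:(h>98)&(h<125)&(s>110)&(v>60)
E
python3 - <<'E'
from h import *
im=get_image("top")
q=np.float32([[281,129],[419,162],[398,262],[255,226]])
g=cv2.cvtColor(im,cv2.COLOR_RGB2GRAY)
h=cv2.cvtColor(im,cv2.COLOR_RGB2HSV)
m=((h[...,2]>150)&(h[...,1]<50)).astype(np.uint8); m[:,:240]=0;m[:,430:]=0;m[:110]=0
n,l,st,_=cv2.connectedComponentsWithStats(m); k=1+np.argmax(st[1:,4])
hull=cv2.convexHull(np.argwhere(l==k)[:,::-1].astype(np.int32)); r=cv2.minAreaRect(ray("top",hull[:,0],85)[:,:2].astype(np.float32)); print(r)
b=cv2.boxPoints(r);print(b)
ap=cv2.approxPolyDP(hull,6,True)[:,0];print(ap.tolist(),ray("top",ap,85).round(1).tolist(), ray("top",q,85).round(1).tolist())
for nm,f,roi,z in(("grip",red,(365,190,410,225),137),("mark",red,(325,200,358,225),86),("ptr",yel,(340,190,380,215),92),("face",blue,(235,250,325,290),78)):
    p=blob(im,f,roi); print(nm,len(p),p.mean(0),p.min(0),p.max(0),p[p[:,0].argmin()],p[p[:,0].argmax()],ray("top",p.mean(0),z).round(1))
cv2.imwrite("pics/c.png",cv2.resize(im[120:300,230:470,::-1],None,fx=3.3,fy=3.3,interpolation=cv2.INTER_CUBIC))
E
```

```text
((593.1002807617188, 2.947601318359375), (280.7632751464844, 257.5873718261719), 77.1470718383789)
[[ 436.30585 -105.26662]
 [ 687.43915 -162.56673]
 [ 749.8947   111.16182]
 [ 498.7614   168.46193]]
[[419, 162], [398, 261], [312, 272], [258, 257], [255, 222], [281, 129]] [[686.9, -161.8, 85.0], [493.7, -118.3, 85.0], [470.1, 43.0, 85.0], [495.8, 145.2, 85.0], [561.7, 154.0, 85.0], [748.2, 111.6, 85.0]] [[748.2, 111.6, 85.0], [686.9, -161.8, 85.0], [491.9, -118.3, 85.0], [554.1, 153.7, 85.0]]
grip 185 [387.94054054 205.96756757] [376 200] [399 212] [376 205] [399 205] [[590.1 -91.  137. ]]
mark 65 [340.73846154 212.36923077] [335 209] [346 216] [335 212] [346 211] [[583.6  -9.2  86. ]]
ptr 52 [359.78846154 203.13461538] [346 199] [373 207] [346 200] [373 206] [[601.4 -45.1  92. ]]
face 461 [281.48373102 271.24511931] [247 260] [316 282] [247 261] [316 277] [[470.3 100.8  78. ]]
```

View pics/c.png

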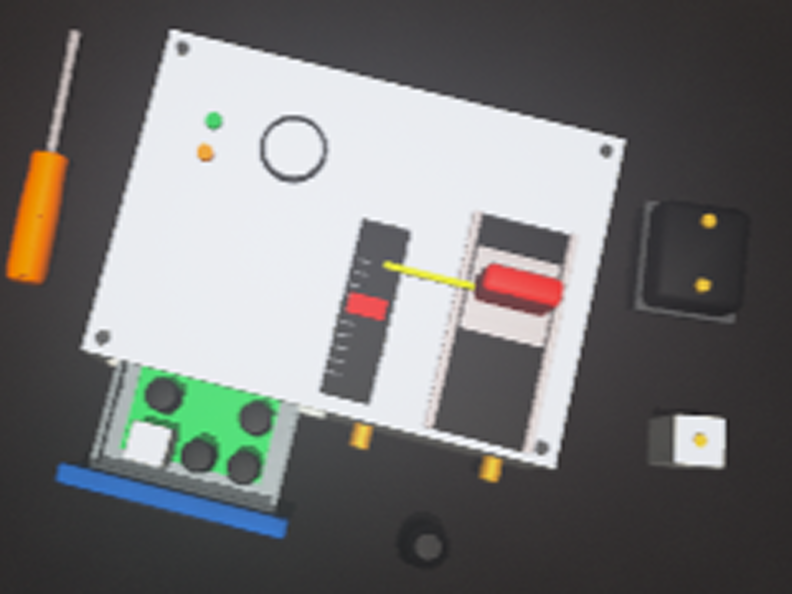

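```bash
cat >> h.py <<'E'
O=np.array([620.3,-3.7]);YAW=-0.222;X=np.array([np.cos(YAW),np.sin(YAW)]);Y=np.array([-X[1],X[0]])
def w(x,y,z): return np.r_[O+x*X+y*Y,z]
def jig(p): p=np.atleast_2d(p)[:,:2]-O; return np.c_[p@X,p@Y]
def delta(p,yaw):
    s=read_state();A=R.from_euler("xyz",s["tool_rot"]);B=R.from_euler("xyz",[np.pi,0,yaw])
    print("d",np.round(A.inv().apply(p-s["eef_pos"]),1),"rot",np.round((A.inv()*B).as_rotvec(),3),"jig",jig(s["eef_pos"]).round(1),"q",s["qpos"].round(2),"F",s["force"].round(1))
E
python3 - <<'E'
from h import *
delta(w(-212,68,231),YAW+np.pi)
im=get_image("top");
print("mark",jig(ray("top",[340.7,212.4],85.5)),"tip",jig(ray("top",[346.5,200.2],92)),"can",jig(ray("top",[359.5,284],55)))
p=blob(im,blue,(235,250,325,290))
print("face front px", jig(ray("top",[[281,275],[281,267]],78)))
E
```

```text
d [-3.404e+02 -3.672e+02  1.000e-01] rot [-0.001 -0.    -0.221] jig [[-463.7  500.8]] q [-1.19  0.63  0.04  1.52 -0.03  1.   -0.02] F [ 0.4 -0.3  0.1]
mark [[-34.57449674 -13.42057255]] tip [[ -9.96553456 -18.57301156]] can [[-157.50893805  -82.01361613]]
face front px [[-176.2900134    67.95502418]
 [-161.93556883   71.77301959]]
```

Emit:
play_rows(deltas=[-340, -367, 0, 0, 0, -0.22, 0, -340, -367, 0, 0, 0, -0.22, 0, -340, -367, 0, 0, 0, -0.22, 0, -340, -367, 0, 0, 0, -0.22, 0, -340, -367, 0, 0, 0, -0.22, 0, -340, -367, 0, 0, 0, -0.22, 0, -340, -367, 0, 0, 0, -0.22, 0, -340, -367, 0, 0, 0, -0.22, 0, -340, -367, 0, 0, 0, -0.22, 0, -340, -367, 0, 0, 0, -0.22, 0])

```text
clock: 1.45
eef_pos: [428.4, 110.4, 231.3]
tool_rot: [3.141, -0.0, 2.918]
force: [-0.6, 0.6, 0.5]
width: 0.2
gripper_force: 0.0
```

Run:
```python
from h import *
delta(w(-212,68,38),YAW+np.pi)
print(read_state()["eef_pos"],read_state()["width"])
```

```text
d [ -0.4  -1.1 193.3] rot [ 0.001 -0.    -0.001] jig [[-212.3   69. ]] q [-0.33  0.34  0.02  2.07 -0.01  0.74  1.04] F [-0.6  0.6  0.5]
[428.37299622 110.35870341 231.32838738] 0.1561887871223531
```

Emit:
play_rows(deltas=[0, -1, 50, 0, 0, 0, 0, 0, -1, 100, 0, 0, 0, 0, 0, -1, 150, 0, 0, 0, 0, 0, -1, 180, 0, 0, 0, 0, 0, -1, 193, 0, 0, 0, 0, 0, -1, 193, 0, 0, 0, 0, -10, -1, 193, 0, 0, 0, 0, -18, -1, 193, 0, 0, 0, 0, -24, -1, 193, 0, 0, 0, 0, -30, -1, 193, 0, 0, 0, 0])

```text
clock: 2.7
eef_pos: [457.4, 102.6, 38.4]
tool_rot: [-3.141, -0.001, 2.919]
force: [-2.4, 0.6, 1.1]
width: 0.2
gripper_force: 0.0
```

Emit:
play_rows(deltas=[-5, 0, 0, 0, 0, 0, 0, -10, 0, 0, 0, 0, 0, 0, -15, 0, 0, 0, 0, 0, 0, -20, 0, 0, 0, 0, 0, 0, -25, 0, 0, 0, 0, 0, 0, -30, 0, 0, 0, 0, 0, 0, -35, 0, 0, 0, 0, 0, 0, -40, 0, 0, 0, 0, 0, 0, -44, 0, 0, 0, 0, 0, 0, -46, 0, 0, 0, 0, 0, 0])

```text
clock: 3.95
eef_pos: [502.6, 92.1, 38.2]
tool_rot: [-3.142, 0.0, 2.919]
force: [-1.6, -0.4, -0.3]
width: 0.3
gripper_force: 0.0
```

Run:
```python
from h import *
delta(w(-123,68,38),YAW+np.pi)
im=get_image("top");p=blob(im,blue,(235,200,345,290));print(len(p),p.mean(0),jig(ray("top",p.mean(0),78)))
cv2.imwrite("pics/d.png",cv2.resize(im[120:300,230:470,::-1],None,fx=3.3,fy=3.3,interpolation=cv2.INTER_CUBIC))
```

```text
d [-12.9   0.4   0.2] rot [-0.     0.    -0.001] jig [[-135.9   67.6]] q [-0.08  0.75 -0.24  2.04  0.44  0.39  0.68] F [-1.6 -0.4 -0.3]
27 [319.51851852 252.        ] [[-117.16898607    7.88816996]]
```

View pics/d.png

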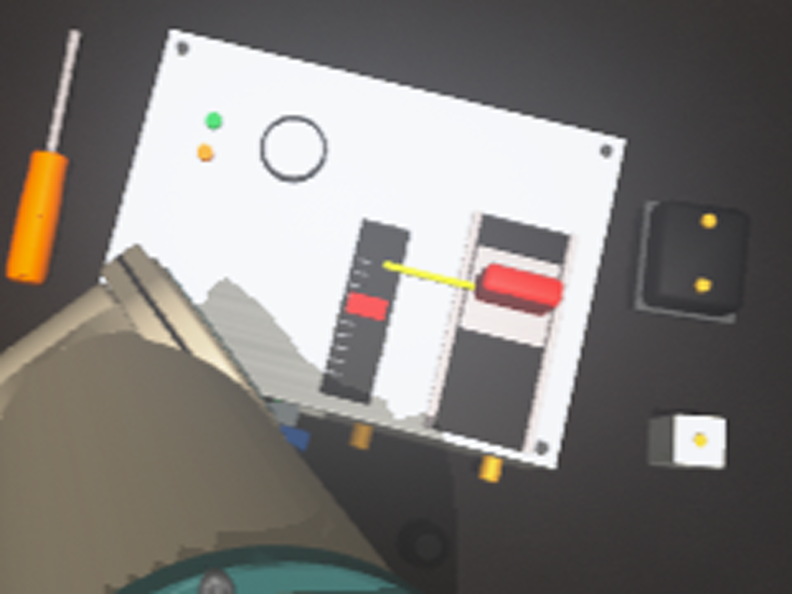

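The picture shows the wrist over the drawer and a blue edge at crop (295,437), so the drawer is about 13 mm open. The slide hasn't moved. I'll keep pushing.

Emit:
play_rows(deltas=[-3, 0, 0, 0, 0, 0, 0, -6, 0, 0, 0, 0, 0, 0, -9, 0, 0, 0, 0, 0, 0, -11, 0, 0, 0, 0, 0, 0, -13, 0, 0, 0, 0, 0, 0, -14, 0, 0, 0, 0, 0, 0, -14, 0, 0, 0, 0, 0, 0])

```text
clock: 4.88
eef_pos: [515.1, 89.3, 38.1]
tool_rot: [-3.141, -0.002, 2.919]
force: [-4.0, 0.6, 2.1]
width: 0.1
gripper_force: 0.0
```

Run:
```python
from h import *
delta(w(-123,68,38),YAW+np.pi)
```

```text
d [-0.1  0.5  0.1] rot [-0.    -0.002 -0.   ] jig [[-123.1   67.5]] q [-0.06  0.76 -0.25  2.01  0.44  0.42  0.7 ] F [-4.   0.6  2.1]
```

Emit:
play_rows(deltas=[-1, 0, 0, 0, 0, 0, 0, -2, 0, 0, 0, 0, 0, 0, -2, 0, 0, 0, 0, 0, 0])

```text
clock: 5.25
eef_pos: [515.0, 89.2, 38.0]
tool_rot: [-3.14, -0.005, 2.92]
force: [-8.7, 1.4, 4.0]
width: -0.1
gripper_force: 0.0
```

Emit:
play_rows(deltas=[-1, 0, 0, 0, 0, 0, 0, -2, 0, 0, 0, 0, 0, 0, -2, 0, 0, 0, 0, 0, 0])

```text
clock: 5.62
eef_pos: [514.9, 89.0, 37.7]
tool_rot: [-3.139, -0.008, 2.92]
force: [-11.9, 3.4, 5.1]
width: 0.1
gripper_force: 0.0
```

TCP stands still while the force rises to 12 N, so the drawer is at its stop. Next I'll back off, lift, and check.

Emit:
play_rows(deltas=[8, 0, 0, 0, 0, 0, 0, 30, 0, 0, 0, 0, 0, 0, 60, 0, 0, 0, 0, 0, 0, 60, 0, -50, 0, 0, 0, 0, 60, 0, -100, 0, 0, 0, 0, 60, 0, -150, 0, 0, 0, 0, 60, 0, -193, 0, 0, 0, 0, 120, -80, -193, 0, 0, 0, 0, 120, -80, -193, 0, 0, 0, 0])

```text
clock: 6.75
eef_pos: [384.8, 35.2, 232.1]
tool_rot: [-3.141, 0.003, 2.918]
force: [-0.2, -0.5, -0.4]
width: 0.0
gripper_force: 0.0
```

Run:
```python
from h import *
im=get_image("top");p=blob(im,blue,(235,200,345,290));print(len(p),p.mean(0),jig(ray("top",p.mean(0),78)))
delta(w(-10,-93,200),YAW+np.pi/2)
delta(w(-10,-93,200),YAW-np.pi/2)
im=get_image("scene")
cv2.imwrite("pics/e.png",cv2.resize(im[100:320,180:450,::-1],None,fx=2.7,fy=2.7,interpolation=cv2.INTER_CUBIC))
```

```text
411 [290.07055961 238.34793187] [[-105.56205333   68.83023876]]
d [-232.6  -73.7   31.3] rot [-0.006  0.003  1.566] jig [[-242.2  -18.1]] q [ 0.21  0.28 -0.47  2.2   0.2   0.71  0.95] F [-5.1 -3.9 -0.8]
d [-232.6  -73.7   31.3] rot [-0.003 -0.006 -1.575] jig [[-242.2  -18.1]] q [ 0.21  0.28 -0.47  2.2   0.2   0.71  0.95] F [-5.1 -3.9 -0.8]
```

View pics/e.png

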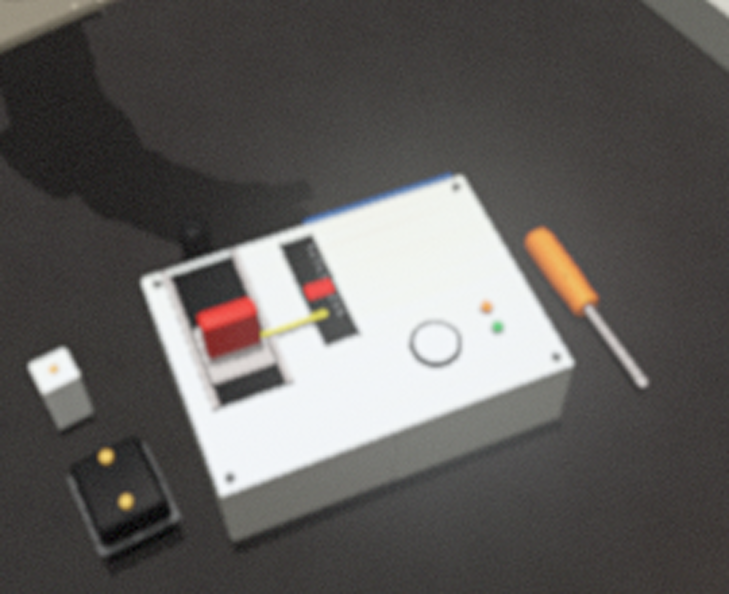

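The drawer is home: the blue edge is flush behind the jig top at crop (305,220)–(450,178). The slide is still at rest and the loose parts haven't moved. Now going over the grip.

Emit:
play_rows(deltas=[-30, -10, 0, 0, 0, 0.17, 0.7, -60, -20, 0, 0, 0, 0.34, 0.7, -90, -30, 0, 0, 0, 0.51, 0.7, -120, -40, 0, 0, 0, 0.68, 0.7, -150, -50, 0, 0, 0, 0.85, 0.7, -180, -60, 0, 0, 0, 1.03, 0.7, -210, -68, 0, 0, 0, 1.2, 0.7, -232, -74, 10, 0, 0, 1.38, 0.7, -232, -74, 20, 0, 0, 1.566, 0.7, -232, -74, 30, 0, 0, 1.566, 0.7])

```text
clock: 8.1
eef_pos: [596.6, -86.5, 200.9]
tool_rot: [3.139, 0.001, 1.355]
force: [0.8, 0.1, -0.0]
width: 59.6
gripper_force: 0.0
```

Run:
```python
from h import *
delta(w(-10,-93,101),YAW+np.pi/2); print(read_state()["eef_pos"],read_state()["width"])
```

```text
d [-7.  -5.4 99.9] rot [0.002 0.001 0.006] jig [[ -4.9 -85.9]] q [ 0.09  0.59  0.    1.69 -0.    0.86 -0.12] F [ 0.8  0.1 -0. ]
[596.61895449 -86.46574463 200.91487128] 59.56786160447307
```

Emit:
play_rows(deltas=[-7, -5, 15, 0, 0, 0.006, 0.7, -7, -5, 30, 0, 0, 0.006, 0.7, -7, -5, 40, 0, 0, 0.006, 0.7, -7, -5, 40, 0, 0, 0.006, 0.7, -7, -5, 40, 0, 0, 0.006, 0.7])

```text
clock: 8.72
eef_pos: [589.3, -92.2, 161.6]
tool_rot: [3.141, -0.0, 1.347]
force: [-0.4, 0.3, -0.0]
width: 59.5
gripper_force: 0.0
```

Run:
```python
from h import *
delta(w(-10,-93,101),YAW+np.pi/2); print(read_state()["eef_pos"],read_state()["width"])
im=get_image("scene")
cv2.imwrite("pics/f.png",cv2.resize(im[100:320,180:450,::-1],None,fx=2.7,fy=2.7,interpolation=cv2.INTER_CUBIC))
```

```text
d [ 0.2  0.7 60.6] rot [ 0.001 -0.    -0.001] jig [[-10.8 -93.2]] q [ 0.11  0.63  0.    1.74 -0.    0.76 -0.11] F [-0.4  0.3 -0. ]
[589.26224267 -92.24585876 161.64324749] 59.49515153416282
```

View pics/f.png

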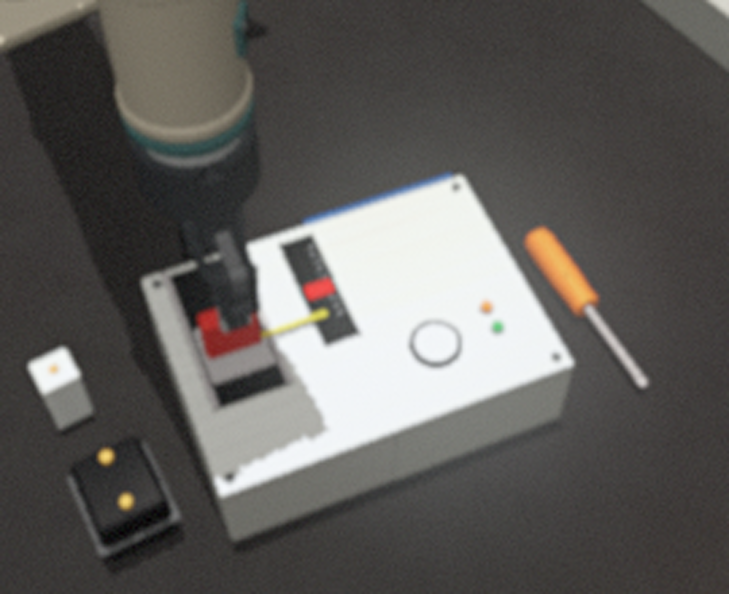

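The fingers are above the red grip (crop 230,325), on either side of it. Going down and closing.

Emit:
play_rows(deltas=[0, 1, 15, 0, 0, 0, 0.7, 0, 1, 30, 0, 0, 0, 0.7, 0, 1, 45, 0, 0, 0, 0.7, 0, 1, 56, 0, 0, 0, 0.7, 0, 1, 60, 0, 0, 0, 0.7, 0, 1, 60, 0, 0, 0, 0.7])

```text
clock: 9.52
eef_pos: [589.6, -92.6, 101.0]
tool_rot: [-3.141, 0.0, 1.347]
force: [0.2, 0.1, 0.7]
width: 59.8
gripper_force: 0.0
```

Emit:
play_rows(deltas=[0, 0, 0, 0, 0, 0, 0, 0, 0, 0, 0, 0, 0, 0, 0, 0, 0, 0, 0, 0, 0, 0, 0, 0, 0, 0, 0, 0, 0, 0, 0, 0, 0, 0, 0])

```text
clock: 10.15
eef_pos: [590.4, -92.8, 101.9]
tool_rot: [3.14, -0.0, 1.347]
force: [1.6, 0.4, 4.6]
width: 15.4
gripper_force: 60.2
```

Run:
```python
from h import *
delta(w(-35,-93,101),YAW+np.pi/2)
im=get_image("top")
for nm,f,roi,z in(("mark",red,(325,200,358,225),85.5),("ptr",yel,(335,190,380,225),92)):
    p=blob(im,f,roi); print(nm,len(p),p.mean(0),p.min(0),p.max(0),jig(ray("top",p.mean(0),z)).round(1),jig(ray("top",p[p[:,0].argmin()],z)).round(1))
```

```text
d [  0.4 -25.5   0.8] rot [ 0.002 -0.    -0.002] jig [[ -9.5 -93.5]] q [ 0.11  0.72  0.    1.78 -0.    0.64 -0.11] F [1.6 0.4 4.6]
mark 63 [340.92063492 212.36507937] [336 209] [346 216] [[-34.4 -13.8]] [[-32.2  -3.6]]
ptr 49 [359.10204082 202.91836735] [346 199] [373 206] [[ -9.3 -43.2]] [[ -9.8 -17.6]]
```

Emit:
play_rows(deltas=[0, -4, 0, 0, 0, 0, 0, 0, -8, 0, 0, 0, 0, 0, 0, -12, 0, 0, 0, 0, 0, 0, -16, 0, 0, 0, 0, 0, 0, -20, 0, 0, 0, 0, 0, 0, -24, 0, 0, 0, 0, 0, 0, -27, 0, 0, 0, 0, 0, 0, -27, 0, 0, 0, 0, 0, 0, -27, 0, 0, 0, 0, 0])

```text
clock: 11.32
eef_pos: [566.9, -87.4, 101.9]
tool_rot: [3.134, -0.0, 1.347]
force: [8.2, -2.0, -1.2]
width: 15.4
gripper_force: 59.6
```

Run:
```python
from h import *
delta(w(-35,-93,101),YAW+np.pi/2)
im=get_image("top")
for nm,f,roi,z in(("mark",red,(325,200,358,225),85.5),("ptr",yel,(335,190,380,225),92)):
    p=blob(im,f,roi); print(nm,len(p),p.mean(0),p.min(0),p.max(0),jig(ray("top",p.mean(0),z)).round(1),jig(ray("top",p[p[:,0].argmin()],z)).round(1))
a=im[180:250,300:420,::-1];b=get_image("scene")[190:260,240:360,::-1]
cv2.imwrite("pics/g.png",cv2.resize(np.vstack([a,b]),None,fx=4,fy=4,interpolation=cv2.INTER_CUBIC))
```

```text
d [ 0.4 -1.4  0.9] rot [ 0.007 -0.    -0.002] jig [[-33.6 -93.4]] q [ 0.1   0.69  0.    1.86  0.    0.59 -0.12] F [ 8.2 -2.  -1.2]
mark 53 [340.22641509 212.37735849] [336 209] [346 216] [[-34.8 -12.5]] [[-32.2  -3.6]]
ptr 52 [356.67307692 215.32692308] [343 212] [370 219] [[-33.6 -44. ]] [[-33.7 -17.3]]
```

View pics/g.png

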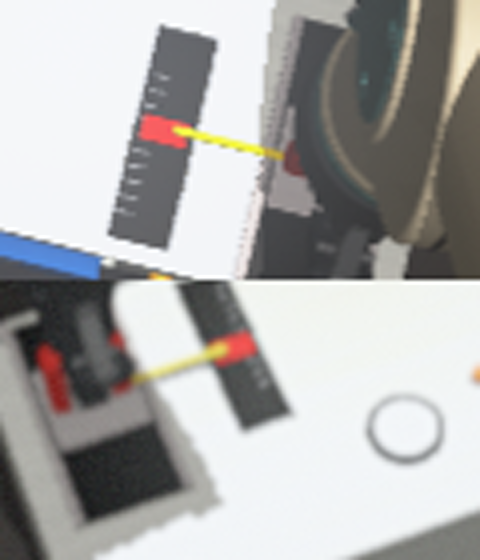

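Both views show the yellow tip on the red plate (top-view tip near pixel (344,213)), about 1 mm short of centre. I'll nudge it and hold.

Emit:
play_rows(deltas=[0, -1.5, 0, 0, 0, 0, 0, 0, -1.5, 0, 0, 0, 0, 0, 0, -1.5, 0, 0, 0, 0, 0, 0, -1.5, 0, 0, 0, 0, 0, 0, -1.5, 0, 0, 0, 0, 0, 0, -1.5, 0, 0, 0, 0, 0])

```text
clock: 12.18
eef_pos: [565.7, -87.1, 101.9]
tool_rot: [3.134, -0.0, 1.347]
force: [9.1, -2.5, -1.6]
width: 15.4
gripper_force: 59.5
```

Run:
```python
from h import *
delta(w(-35,-93,101),YAW+np.pi/2)
im=get_image("top")
p=blob(im,yel,(335,190,380,225));print(jig(ray("top",p.mean(0),92)))
p=blob(im,blue,(235,200,345,290));print("face",jig(ray("top",p.mean(0),78)))
print(read_state()["qd"].round(3),read_state()["gripper_force"]); print(finish_job())
```

```text
d [ 0.4 -0.1  0.9] rot [ 0.008 -0.    -0.002] jig [[-34.9 -93.4]] q [ 0.1   0.69  0.    1.86  0.    0.59 -0.12] F [ 9.1 -2.5 -1.6]
[[-34.69174511 -43.40033035]]
face [[-105.48392453   68.07391482]]
[ 0.001  0.001  0.001 -0.     0.001  0.001 -0.   ] 59.5448362827301
the job is handed in; nothing more can be done
None
```

I pushed the drawer home first, then pulled the slide until the pointer stood over the red mark, measured within about 1 mm of its centre. I handed the job in at about 12 s with the fingers still holding the slide; no verdict was returned.

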